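One turn of pressure on the sole press

ROBOT

A 6-joint arm with a two-finger parallel gripper is mounted at the origin on the work surface. World frame = base frame: x ahead of the robot, y to its left, z up, the work surface at z = 0. Lengths are in m, angles in rad, forces in N, time in s.
With the tool pointing down it reaches from about 0.35 to 0.975 m from the base axis. Payload 7.1 kg.
Tool frame: the origin (TCP) lies midway between the tips of the shut fingers; the grasp point (between the pads) lies 19 mm behind it; z points along the fingers, y is the line along which they close (so a half turn about z gives the same grasp; the last joint's range is limited). The gripper opens to 88 mm and grips with 3 to 60 N. Pads are 20 mm wide; open, the fingers measure 115 mm over their backs; the gripper's body (75 mm by 178 mm) begins 61 mm behind the grasp point.
Start: joints at [-1.295, 0.423, 1.63, -0, 1.089, -0.019], TCP at [0.182, -0.598, 0.223] pointing down, gripper open.
Joint ranges: [-3, 3], [-0.9, 2.11], [0.09, 2.58], [-1.31, 4.45], [0.11, 2.69], [-2.54, 2.54]. Speed limits (rad/s): [2.39, 2.39, 3.01, 3.14, 3.14, 3.14].

INTERFACE

Orientations are given as a unit quaternion [w, x, y, z].
In Python, from station import move_pose, movel, movej, command_gripper, wait, inverse_kinematics, read_camera, camera_info, MotionError, job_done, get_time, get_joint_pos, get_qvel, get_effort, get_tcp_pos, get_ee_rot, get_ft_force, get_ft_torque, get_grip_width, get_finger_force gives the robot as it stands. Calls block until the motion is done:
- move_pose(position, orientation): joint-space move of the TCP to a pose.
- movel(position, frame=None, v=0.15, until_force=None): straight line of the TCP; frame=None keeps the orientation; v is the mean speed in m/s. With until_force (N) it stops when the force on the tool has changed by that much, and returns True; else False.
- movej(angles): joint-space move.
- command_gripper(opening): opening from 0.0 (shut) to 1.0 (fully open); the grip force is fixed at half the most; returns when the fingers have stopped.
- wait(seconds).
- inverse_kinematics(position, orientation): joint angles nearest the present ones, or None.
- read_camera(name): name is "scene" or "top" or "wrist"; returns the picture (480x640x3 uint8, red, green, blue); there is no depth.
- camera_info(name): a dict with "intrinsics" (3x3 intrinsics, pixels), "dist" ([k1, k2, p1, p2, k3] as OpenCV has them; the pictures are not rectified), "T" (4x4, takes a point from camera to world coordinates); the wrist camera has in their place "tool_from_camera" (4x4, takes a point from camera to tool coordinates, whose origin is the TCP and whose axes are the flange's). Camera axes: x right, y up, looking along -z (the intrinsics and any distortion apply to the point x, -y, -z); pixel columns grow to the right and rows downward; lengths in m; the calibration is good to about 2 mm. A picture is of the moment at which its call begins: read the wrist's pose just before it. camera_info takes no time and is no camera call.
A pose or a line that the arm cannot do raises MotionError and nothing moves.
- job_done(): hands the job in; it is judged then, once.
Readings, each from a call of its own:
- get_time(): time.
- get_joint_pos(): joint angles.
- get_qvel(): joint speeds.
- get_effort(): joint torques, N m.
- get_tcp_pos(): TCP position.
- get_ee_rot(): TCP orientation.
- get_ft_force(): force on the tool from outside, world axes, zero at the start.
- get_ft_torque(): the same for the moment, N m.
- get_grip_width(): opening from 0.0 (shut) to 1.0 (fully open).
- get_finger_force(): force on a finger pad.
Only numpy, scipy, OpenCV 4.12 (cv2) and the standard library are available. Lean on these libraries where they do the work, as an engineer would, in place of code of your own. Each camera call takes 0.05 s, during which the arm holds its last target. There are 200 camera calls.

TASK

A pair of freshly glued soles lies in the bench screw press with the platen already down on the rubber pad. Put the pressure on: with the fingertips, push the hand wheel round by its upright handle through exactly one full turn, clockwise seen from above, so that the handle comes back to where it started, then take the hand away. Push gently, do not grip or squeeze the handle, and leave the hammer, the last and the glue tin where they are.

Things in the scene. Friction and masses are not known exactly. Their poses are not given: they have to be found in the camera images.
- wheel_centre (a point): Centre of the press's dark horizontal hand wheel, on its vertical axis in the rim's mid-plane, about 255 mm above the bench (4 mm lower after one clockwise turn). Three spokes; rim 198 mm over all, of 18 mm round bar (top 9 mm above this point); hub nut's top 24 mm above it. Only the hub nut and the handle stand above the wheel.
- handle: Upright black handle on the wheel's rim at the end of a spoke: a round sleeve 23 to 27 mm in diameter, 55 mm tall (plus a 4 mm pin end on top), that revolves freely on its pin. Its vertical axis is 90 mm from the wheel's axis. Origin: centre of its underside, 14 mm above the rim's mid-plane; z up, yaw meaningless.
- wheel (a joint): Angle of the hand wheel, rad; grows as it turns clockwise seen from above, which drives the platen down 4 mm per turn (6.283). It starts anywhere from 0 to 4.5 and can turn either way over several turns. The screw is stiff and self-locking: the wheel stays where it is left; about 6 N sideways on the handle turns it slowly.
- press: The press, fixed to the bench: a green cast-iron arch, bed 300 x 340 mm, with screw, platen and hand wheel. Origin: on the bench below the wheel's axis; x runs through its open front and back, y from column to column.
- last: A wooden shoe last, 265 x 88 x 105 mm, loose on the bench beside the press; origin at the middle of its sole. Leave alone.
- hammer: A hammer with a wooden handle, 260 mm long, lying loose on the bench; origin on the bench under the middle of its length. Leave alone.
- glue_tin: A closed tin of glue with a white lid and paper label, 84 mm in diameter, 100 mm tall, standing loose on the bench; origin at the centre of its underside. Leave alone.

How it is judged:
By the outcome, as a careful person would: the job done as asked, in the order asked, and still so for the second after the job is handed in, with the robot touching nothing.
It also fails if it takes over 61 s, if anything falls off the work surface, if the arm or the gripper's body presses on something with over 40 N, if the wrist force passes 120 N, or if a joint passes its speed limit or range.

## Working session

There is one attempt and no reset: what is moved stays moved. The work goes in short steps, each a Python script; the robot and the scene stay as the last script left them, time stands still between calls to the robot, and variables do not carry over. Pictures are saved under pics/ and viewed, at most 10 in all, crops included, and the job is handed in when it is done.

```bash
mkdir -p pics; python3 - <<'E'
from station import *
import cv2,numpy as np
for n in("top","scene"):
    cv2.imwrite(f"pics/{n}0.png",read_camera(n)[:,:,::-1]); i=camera_info(n); print(n,np.round(i["intrinsics"],1).tolist(),np.round(i["dist"],4),np.round(i["T"],4).tolist())
print(get_time(),get_ee_rot(),camera_info("wrist"))
E
```

```text
top [[497.3, 0.0, 319.2], [0.0, 497.3, 238.3], [0.0, 0.0, 1.0]] [0.0348 0.     0.     0.     0.    ] [[-0.0172, 0.9968, -0.0785, 0.4132], [-0.9997, -0.0183, -0.0129, -0.014], [-0.0143, 0.0783, 0.9968, 1.2636], [0.0, 0.0, 0.0, 1.0]]
scene [[435.0, 0.0, 316.2], [0.0, 435.0, 241.6], [0.0, 0.0, 1.0]] [-0.0649  0.      0.      0.      0.    ] [[0.0066, -0.8337, 0.5522, 1.0731], [1.0, 0.0028, -0.0078, -0.0206], [0.005, 0.5523, 0.8337, 1.0353], [0.0, 0.0, 0.0, 1.0]]
0.1 [-6.72242291e-04  9.89149911e-01  1.46908105e-01 -1.03061822e-04] {'intrinsics': array([[398.699215  ,   0.        , 318.02139543],
       [  0.        , 398.699215  , 239.09448932],
       [  0.        ,   0.        ,   1.        ]]), 'dist': array([-0.00460772,  0.        ,  0.        ,  0.        ,  0.        ]), 'tool_from_camera': array([[ 6.44471054e-04,  9.58870889e-01,  2.83841861e-01,
         7.85762378e-02],
       [ 9.99999726e-01, -5.14936522e-04, -5.30976072e-04,
         7.14326143e-04],
       [-3.62976958e-04,  2.83842126e-01, -9.58870959e-01,
        -1.62049623e-01],
       [ 0.00000000e+00,  0.00000000e+00,  0.00000000e+00,
         1.00000000e+00]])}
```

View pics/top0.png

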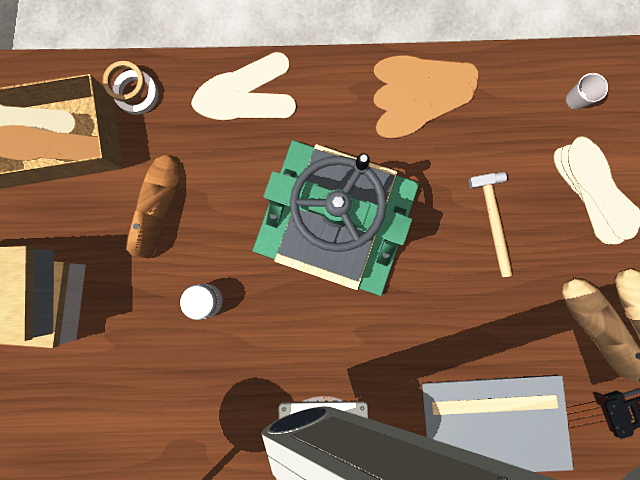

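View pics/scene0.png

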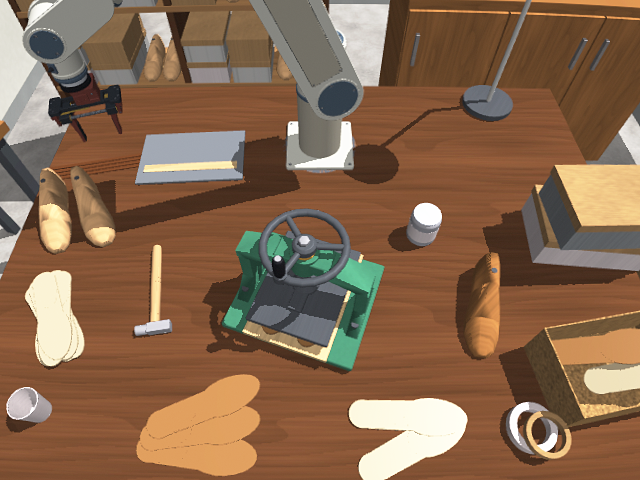

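The top view shows the hub nut at about (338,202) and the handle top at about (363,158), up and to the right of the hub. The scene view shows the hub at about (304,240) and the handle top at about (278,258). I'll fit the wheel pose to both views and draw the fit over the pictures.

```bash
cat > h.py <<'E'
from station import *
import cv2,numpy as np
def proj(n,P):
    i=camera_info(n);T=np.linalg.inv(i["T"]);F=np.diag([1.,-1,-1,1])@T
    return cv2.projectPoints(np.atleast_2d(P).astype(float),cv2.Rodrigues(F[:3,:3])[0],F[:3,3],i["intrinsics"],np.array(i["dist"]))[0][:,0]
def hpos(c,a,z=0,r=.09): return np.array([c[0]+r*np.cos(a),c[1]+r*np.sin(a),c[2]+z])
E
python3 - <<'E'
from h import *
from scipy.optimize import least_squares
obs={"top":[(338,202),(363,157)],"scene":[(304,239),(278,257)]}
def f(p):
    c=p[:3];P=[c+[0,0,.024],hpos(c,p[3],.073)]
    return np.concatenate([(proj(n,P)-obs[n]).ravel() for n in obs]+[[(c[2]-.255)*500]])
s=least_squares(f,[.5,-.05,.255,-.5]);print(s.x,np.round(s.fun,1))
c=s.x[:3];t=np.linspace(0,2*np.pi,90)
ims=[]
for n in obs:
    m=cv2.imread(f"pics/{n}0.png");m=cv2.resize(m,None,fx=3,fy=3)
    for r,z in((.099,0),(.081,0)): 
        cv2.polylines(m,[np.int32(proj(n,[hpos(c,a,z,r) for a in t])*3+1)],True,(0,0,255))
    for z in(.014,.069): cv2.polylines(m,[np.int32(proj(n,[hpos(c,s.x[3],z)+.0125*np.array([np.cos(a),np.sin(a),0]) for a in t])*3+1)],True,(0,255,255))
    u,v=np.int32(proj(n,c)[0]*3);ims.append(m[v-220:v+180,u-190:u+190])
cv2.imwrite("pics/fit.png",np.hstack(ims))
E
```

```text
[ 0.56397664 -0.03965898  0.25484621 -0.56059196] [-0.2 -0.5 -0.3  0.4 -0.3 -0.6 -0.3  0.3 -0.1]
```

View pics/fit.png

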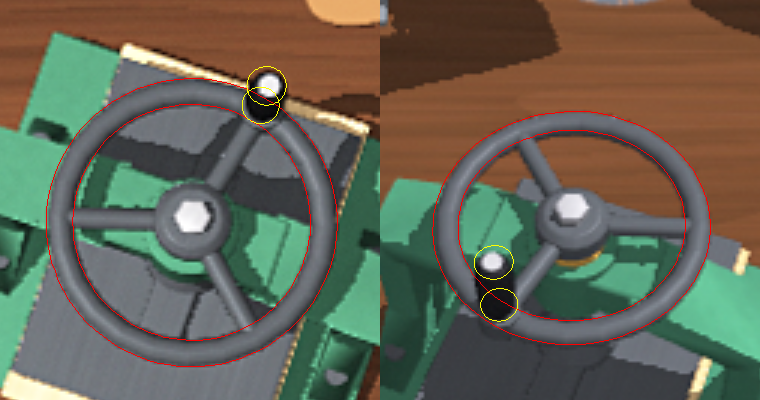

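The overlay matches the rim and handle closely in both views, so the wheel centre is at (0.564, -0.040, 0.255) and the handle's bearing is -0.56 rad. Next I check which yaws can be reached around the circle.

```bash
cat >> h.py <<'E'
from scipy.spatial.transform import Rotation as R
C=np.array([.5640,-.0397,.2548]);A0=-.5606
def quat(k):  # tool z down; tool x along the push direction at the start, + k quarter turns
    x=np.arctan2(-np.cos(A0),np.sin(A0))+k*np.pi/2
    q=(R.from_euler("z",x)*R.from_euler("x",np.pi)).as_quat();return q[[3,0,1,2]]
E
python3 - <<'E'
from h import *
for k in range(4):
    J=[inverse_kinematics(hpos(C,a,z),quat(k)) for a in np.linspace(-3,3,13) for z in(.034,.13)]
    ok=[j for j in J if j is not None];print(k,len(ok),len(J),np.round(np.min(ok,0),2) if ok else"",np.round(np.max(ok,0),2) if ok else"")
print(get_ft_force())
E
```

```text
0 4 26 [ 0.06  0.12  1.57  0.    1.16 -2.52] [ 0.07  0.28  1.78  0.    1.38 -2.51]
1 26 26 [-0.25  0.03  1.38 -0.    1.14  1.88] [ 0.07  0.41  1.88 -0.    1.42  2.2 ]
2 26 26 [-0.25  0.03  1.38 -0.    1.14  0.31] [ 0.07  0.41  1.88 -0.    1.42  0.63]
3 26 26 [-0.25  0.03  1.38  0.    1.14 -1.26] [ 0.07  0.41  1.88  0.    1.42 -0.94]
[0.40030038 0.19363763 0.62220447]
```

```bash
python3 - <<'E'
from h import *
command_gripper(0.0)
p=get_tcp_pos();movel([p[0],p[1],.40],v=.3)
q=quat(2);a=A0+.52
move_pose(hpos(C,a,.15),q);movel(hpos(C,a,.034),v=.15);wait(.2)
f0=np.array(get_ft_force());print(get_time(),f0)
hit=False
while not hit and a>A0+.2:
    a-=.09;hit=movel(hpos(C,a,.034),v=.02,until_force=2.5)
p=np.array(get_tcp_pos());d=p-C
print(hit,a-A0,np.arctan2(d[1],d[0])-A0,np.hypot(*d[:2]),get_time(),get_ft_force()-f0)
cv2.imwrite("pics/touch.png",cv2.resize(read_camera("top")[100:300,220:460,::-1],None,fx=2,fy=2)) 
E
```

```text
5.8833 [-0.51691412 -0.15173778  0.0902302 ]
True 0.25 0.2614131282805159 0.08996027773069704 7.4 [2.14607986 0.73240183 1.01673374]
```

View pics/touch.png

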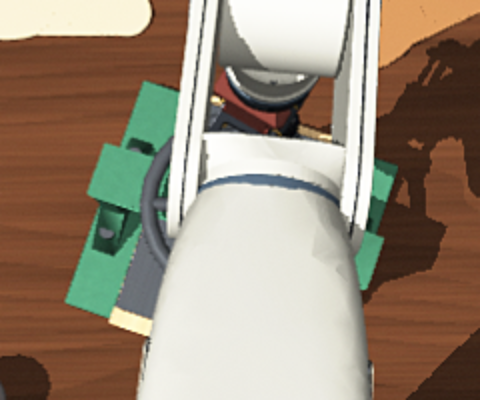

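Contact came at a lead of 0.261 rad (23.5 mm), which is what finger plus sleeve should give. I push the first 60° and check the forces.

```bash
cat >> h.py <<'E'
L=.2614
def push(d0,d1,n,v):
    out=[]
    for d in np.linspace(d0,d1,n+1)[1:]:
        if movel(hpos(C,A0+L-d,.034-.004*d/(2*np.pi)),v=v,until_force=30): print("FORCE",d);break
        p=np.array(get_tcp_pos())-C;a=A0+L-d;f=np.array(get_ft_force())
        out.append([d,f@[np.sin(a),-np.cos(a),0],f@[np.cos(a),np.sin(a),0],f[2],get_time()])
    return np.round(out,2)
E
python3 - <<'E'
from h import *
print(push(0,np.pi/3,6,.025))
E
```

```text
[[ 0.17 -3.66  0.43 -3.07  8.23]
 [ 0.35 -3.93 -1.56 -3.    9.01]
 [ 0.52 -4.23 -0.54 -3.11  9.78]
 [ 0.7  -4.12  0.65 -2.81 10.56]
 [ 0.87 -3.51  0.86 -2.52 11.33]
 [ 1.05 -3.41  1.1  -1.24 12.11]]
```

```bash
python3 - <<'E'
from h import *
o=push(np.pi/3,2*np.pi,30,.025);print(o[::5],o[-1])
p=np.array(get_tcp_pos())-C;print("lead",np.arctan2(p[1],p[0])-A0,p[2],get_time())
movel(hpos(C,A0+L+.25,.032),v=.06);movel(hpos(C,A0+L+.25,.15),v=.2)
move_pose([.25,-.45,.40],quat(2));wait(.2)
cv2.imwrite("pics/top1.png",read_camera("top")[:,:,::-1]);cv2.imwrite("pics/scene1.png",read_camera("scene")[:,:,::-1])
ims=[]
for n in("top","scene"):
    u,v=np.int32(proj(n,C)[0])
    for k in(0,1): ims.append(cv2.resize(cv2.imread(f"pics/{n}{k}.png")[v-70:v+60,u-65:u+65],None,fx=2.2,fy=2.2))
cv2.imwrite("pics/cmp.png",np.vstack([np.hstack(ims[:2]),np.hstack(ims[2:])]))
print(get_time())
E
```

```text
[[ 1.22 -2.68  1.84 -0.62 12.88]
 [ 2.09 -4.26 -1.6   0.46 16.76]
 [ 2.97 -2.44  1.16  1.51 20.63]
 [ 3.84 -3.84  1.25 -0.18 24.51]
 [ 4.71 -2.41  1.24 -1.81 28.38]
 [ 5.59 -4.11  0.22 -1.27 32.26]] [ 6.28 -3.33  0.41 -0.59 35.36]
lead 0.260205876096984 0.03004653979047528 35.3583
38.9833
```

View pics/cmp.png

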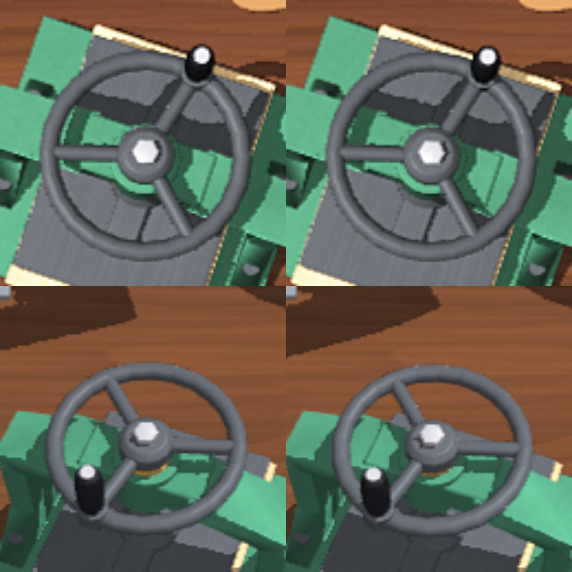

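View pics/top1.png

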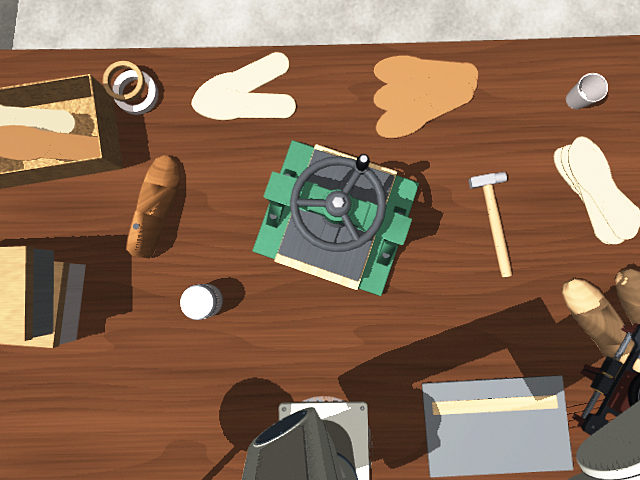

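The before and after crops match: the handle is back at (363,158) in the top view and the wheel sits slightly lower. The hammer, last and tin haven't moved, and the arm is clear.

```bash
python3 -c "
from station import *
print(job_done())"
```

```text
the job is handed in; nothing more can be done
None
```

The hand wheel was pushed one full clockwise turn with the shut fingertips, the handle is back at its starting position, the hand is clear, and the job was handed in at about 39 s of the 61 s allowed.

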